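Jolt a rack of vials with the spring tapper

ROBOT

A 6-joint arm with a two-finger parallel gripper is mounted at the origin on a cart in front of the work surface, level with it; the furniture and walls round the work are solid. World frame = base frame: x ahead of the robot, y to its left, z up, the work surface at z = 0. Lengths are in m, angles in rad, forces in N, time in s.
With the tool pointing down it reaches from about 0.25 to 0.775 m from the base axis. Payload 4 kg.
Tool frame: the origin (TCP) lies at the very end of the fingers, on their centre line; the grasp point (between the pads) lies 19 mm behind it (robot.hold_point_z is the distance from the TCP to the grasp point, in m); z points along the fingers, y is the line along which they close (so a half turn about z gives the same grasp; the last joint's range is limited). The gripper opens to 94 mm and grips with 3 to 60 N. Pads are 16 mm wide; open, the fingers measure 119 mm over their backs; the gripper's body (75 mm by 177 mm) begins 78 mm behind the grasp point.
Start: joints at [1.143, 0.087, 1.371, -0, 1.684, -0.103], TCP at [0.176, 0.521, 0.206] pointing down, gripper open.
Joint ranges: [-3.1, 3.1], [-0.76, 2.03], [0.27, 2.55], [-1.08, 4.22], [0.17, 2.65], [-2.57, 2.57]. Speed limits (rad/s): [2.79, 2.79, 3.14, 3.14, 3.14, 3.14].

INTERFACE

Orientations are given as [roll, pitch, yaw] about the fixed x, y, z axes, in that order (R = Rz(yaw) Ry(pitch) Rx(roll)).
In Python, from bench import robot gives the robot as it stands.
- The arm moves only by the tool carry_out, never from a script. Its argument "steps" is a list of rows, each a list of 3 entries, a list of its own where there are three numbers: the shift along the tool's x, y, z in m, then the turn about the tool's z in units of 10 degrees (1.0 is 10 degrees), then the closure, from -1 (fully open) to 1 (shut). In form: [[[tx, ty, tz], roll, jaw], ...]. A call has 1 to 10 rows; each row is the pose to reach, as a shift and turn from the pose commanded when the call began, along the tool's axes at that moment; what a row does not reach only later rows make up. A row lasts 1/8 s, in which the tool goes at most 62.5 mm and 10.7 degrees, less where a joint would pass 70% of its speed; a pose out of reach is approached as far as the arm can. A call with a gripper value outside its range is refused whole. The fingers move at their own pace and stop on an object; the grip force is fixed at half the most. Time passes only in rows, so rows that repeat a pose let the fingers close. It gives the time, the measured TCP pose, the force, the opening and the grip force at its end, in the units of the state.
- robot.get_obs(): the state, without advancing time (a new reading comes with each control period).
- robot.snapshot(name): name is "side" or "top"; returns a dict with "image" (400x640x3 uint8, red, green, blue), "z_map" (400x640 float32, m along the optical axis (not along the pixel's ray), 0 where there is no reading), "mtx" (3x3 intrinsics, pixels), "R" (3x3) and "t" (3): a world point X has camera coordinates R X + t. Camera axes: x right, y down, z forward; pixel columns grow to the right and rows downward; lengths in m; the calibration is good to about 2 mm. A picture is of the moment at which its call begins.
- robot.close_job(): hands the job in; it is judged then, once.
The state is a dict: "time": time; "joint_positions": joint angles; "qvel": joint speeds; "joint_torque": joint torques, N m; "tool_pos": TCP position; "ee_rot": TCP orientation; "wrist_force": force on the tool from outside, world axes, zero at the start; "wrist_torque": the same for the moment, N m; "width": finger opening in m; "finger_force": force on a finger pad.
Only numpy, scipy, OpenCV 4.12 (cv2) and the standard library are available. Lean on these libraries where they do the work, as an engineer would, in place of code of your own. Each camera call takes 0.05 s, during which the arm holds its last target. There are 200 camera calls.

TASK

Give the rack of vials a sound knock with the bench tapper: draw the hammer back by its upright grip plate until the sear catches and let go so that the sear alone holds it, without ramming the hammer into the rubber buffer behind the catch. Then press down the thumb pad of the sear lever to fire the hammer and leave it home against the sled, which its blow must drive back; do not push the sled or its rack yourself, do not let the hammer slip away while you hold it, and leave the things lying around where they are.

Things in the scene. Friction and masses are not known exactly. Their poses are not given: they have to be found in the camera images.
- tapper: Bench tapper, fixed to the bench: grey base plate 250 x 80 x 12 mm (local x -105 to +145 mm) with an aluminium housing 56 mm wide (top at z 56 mm; front guide plate 62 mm, its outer face at local x -56 mm). Origin: underside, on the centre line. Local z is up; local x lies along the hammer rod: the hammer is drawn to -x and flies to +x.
- grip (a point): Point to grip on the hammer's black upright grip plate (12 mm thick along the tapper's x, 24 mm wide along y, top at z 87 mm): on its centre line 12 mm below the top, at tapper x -90 mm with the hammer home; axes as the tapper's. The rod under it has its top at z 51 mm. 28 mm are free between the plate and the front guide plate.
- hammer (a joint): Draw of the hammer in m, 0 home, growing to the tapper's -x; spring 0.26 N per mm. Lifting the sear adds up to 4 N for some mm on the way. The sear tooth drops in behind a hidden collar at a draw that differs each time, 27.5 to 42 mm, and holds the hammer 1.5 mm short of that once it is eased forward. 2 mm past the drop the collar meets the buffer.
- buffer (a joint): How far the rubber buffer inside the front of the housing is pushed in, in m: 0 free; 2 N per mm. More than 0.0055 (11 N) damages it.
- sear: The sear lever, a steel rocker 75 mm long on a cross pin above the housing; origin on its pin, at tapper x +20 mm, z 64 mm; it turns about the tapper's y. Its tooth end (towards -x) is hidden over the rod; the thumb pad is at the other end. At most 30 N on it.
- pad (a point): Centre of the upper face of the sear lever's black thumb pad, 20 mm along x by 26 mm along y, at tapper x +55 mm, 80 mm above the bench. With the hammer cocked it takes 6 to 10 N straight down; the sear lets go after about 6 mm and the lever stops at about 10 mm. A weak spring returns it.
- sled: The low steel sled with its strike plate (30 mm wide, top at z 57 mm) behind the hammer's nose and the clear rack of vials fixed on it (96 mm across, 30 mm along x, top at z 69 mm, from tapper x +83 to +113 mm). It stands against the nose at the start, its origin then coinciding with the tapper's; it slides along the tapper's +x up to 40 mm against 1.2 N of friction and stays where it stops.
- hex_key: Black hex key 27 x 82 x 5 mm lying beside the tapper; origin centre of the underside. Bystander.
- tweezers: Black tweezers 14 x 112 x 9 mm lying beside the tapper; origin centre of the underside. Bystander.
- bottle: Capped plastic bottle, 49 mm across and 100 mm high, standing on the right, beyond the monitor; origin centre of the underside. Bystander.
- carrier: Round white wafer carrier 70 mm across, 14 mm high, on the right; origin centre of the underside. Bystander.

How it is judged:
On the way:
1. the hammer is cocked: drawn more than 20 mm and held by the sear, with the gripper more than 50 mm away from the grip plate (value of joint hammer above 0.02 m and distance between the grasp point and grip above 0.05 m), for 0.3 s.
At the end, for the whole second after the job is handed in: The sled with the rack stands, at rest, more than 8 mm back from where it started along the tapper, and the hammer is home (draw within 4 mm of 0) (x of sled in the frame of tapper above 0.008 m and value of joint hammer between -0.004 and 0.004 m and linear speed of sled below 0.01 m/s); the robot touches nothing.
It fails at once if the rubber buffer is rammed: pushed in by more than 5.5 mm (value of joint buffer above 0.0055 m).
It fails at once if the robot pushes on the sled or its rack (more than 2 N) (contact force between any of the fingers, the arm and sled above 2 N).
It fails at once if the hammer slips away homeward (faster than 0.3 m/s, below 20 mm of draw) while the gripper is still within 50 mm of the grip plate (velocity of joint hammer below -0.3 m/s and value of joint hammer below 0.02 m and distance between the grasp point and grip below 0.05 m).
It fails at once if the sear lever is pressed with more than 30 N (contact force between the fingers and sear above 30 N).
It fails at once if a bystander is moved by more than 30 mm (distance of any of hex_key, tweezers, bottle, carrier from where it was at the start of the episode above 0.03 m).
It also fails if it takes over 54 s, if anything falls off the work surface, if the arm or the gripper's body presses on something with over 40 N, if the wrist force passes 120 N, or if a joint passes its speed limit or range.

## Working session

There is one attempt and no reset: what is moved stays moved. The work goes in short steps, Python scripts to look and compute and a tool call to move; the robot and the scene stay as the last step left them, time stands still between calls to the robot, and variables do not carry over. Pictures are saved under pics/ and viewed, at most 13 in all, crops included, and the job is handed in when it is done.

Besides the shell and the picture viewer there is one more tool, called after "Call:" as name([rows], argument=value, ...), one row to a line, values as JSON. carry_out: Moves the arm, as the interface text tells. Its arguments: {"type":"object","properties":{"steps":{"type":"array","items":{"type":"array"}}},"required":["steps"]}

```bash
mkdir -p pics
cat > h.py <<'E'
import numpy as np,cv2
from bench import robot
def snap(n,f):
    s=robot.snapshot(n); cv2.imwrite('pics/'+f+'.png',s['image'][:,:,::-1]); np.savez('pics/'+f+'.npz',**s); return s
def load(f): return np.load('pics/'+f+'.npz')
def P(s,u,v,z=None):
    K=s['mtx'];r=np.linalg.inv(K)@[u,v,1]
    R=s['R'];t=s['t']
    if z is None: return R.T@(r*s['z_map'][int(v),int(u)]-t)
    o=-R.T@t; d=R.T@r
    return o+d*(z-o[2])/d[2]
def proj(s,X):
    c=s['R']@np.array(X)+s['t'];p=s['mtx']@c;return p[:2]/p[2]
E
python3 -c "
from h import *
snap('top','t0');snap('side','s0');print(robot.get_obs())"
```

```text
{'time': 0.1, 'joint_positions': array([ 1.14289674e+00,  8.78730949e-02,  1.37209900e+00, -5.37255559e-06,
        1.68360289e+00, -1.03087836e-01]), 'qvel': array([ 8.23334020e-04, -1.12019087e-03, -3.37523425e-03, -2.07150524e-05,
       -9.93329192e-04,  3.15407610e-04]), 'joint_torque': array([ 2.39690562e-03, -3.41249478e+01, -3.03302908e+01,  7.20129395e-02,
        3.03903187e-02, -7.82104621e-05]), 'tool_pos': array([0.1753141 , 0.52078619, 0.20442769]), 'ee_rot': array([-3.13962029e+00, -1.98681580e-04,  2.81678011e+00]), 'wrist_force': array([ 0.12591314,  0.34409403, -0.15344743]), 'wrist_torque': array([-0.00859505,  0.06746056, -0.09869862]), 'finger_force': 0.0, 'width': 0.09403335500279035}
```

View pics/t0.png

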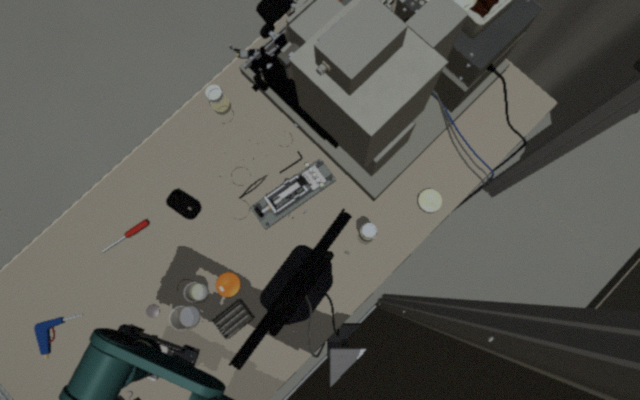

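View pics/s0.png

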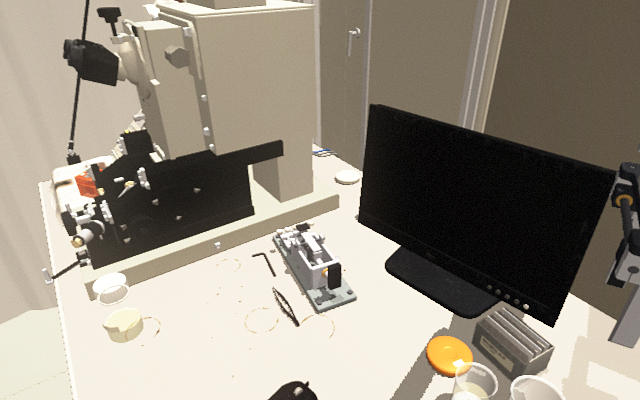

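The tapper is at about (293,193) in the top view. In the side view the black grip plate is at (334,273), at the near end, and the rack is at the far end (295,235). I'll enlarge both.

```bash
python3 -c "
from h import *
t=load('t0');s=load('s0')
a=cv2.resize(t['image'][150:235,240:345,::-1],None,fx=7,fy=7,interpolation=2)
b=cv2.resize(s['image'][215:315,260:365,::-1],None,fx=6,fy=6,interpolation=2)
cv2.imwrite('pics/a.png',a);cv2.imwrite('pics/b.png',b)
for u,v in [(254,207),(265,227),(335,178),(322,160),(293,193)]: print(P(t,u,v,.012),P(t,u,v))
"
```

```text
[0.5430662  0.37966148 0.012     ] [0.54261256 0.37920286 0.01458185]
[0.48496827 0.34609474 0.012     ] [0.48521257 0.34637625 0.01015598]
[0.62909691 0.14592615 0.012     ] [0.63160869 0.14596552 0.0015211 ]
[0.68334998 0.18415899 0.012     ] [0.68648549 0.18451948 0.00080406]
[0.58442435 0.26759608 0.012     ] [0.57395707 0.26281705 0.06269703]
```

View pics/a.png

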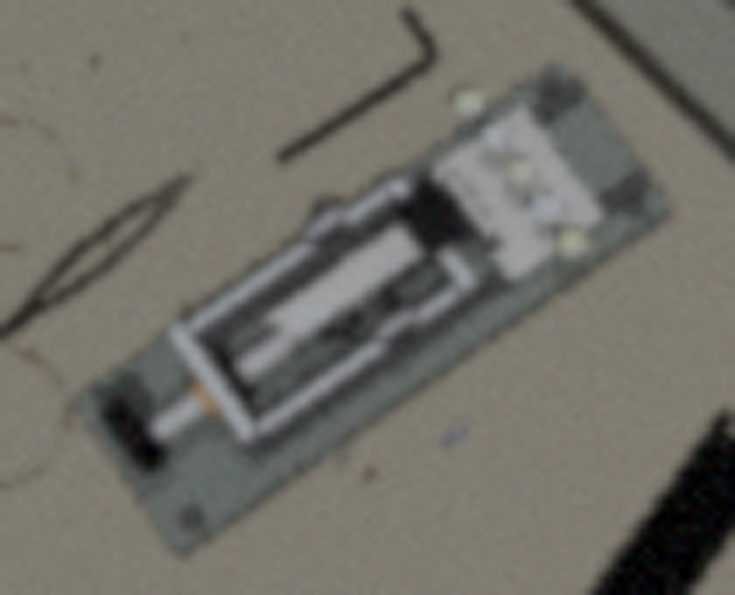

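View pics/b.png

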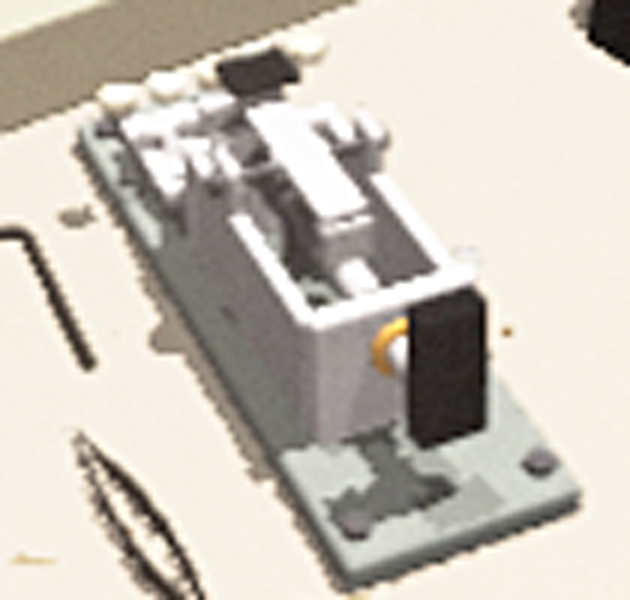

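The crops show the base-plate corners at (80,403), (183,555), (668,210) and (555,65) in crop a. The grip plate is near (135,428) and the black pad near (437,212). The hex key and tweezers lie on the +y side.

```bash
cat >> h.py <<'E'
def cr(x,y): return 240+(x+.5)/7-.5,150+(y+.5)/7-.5
E
python3 -c "
from h import *
t=load('t0');s=load('s0')
C=[(80,403),(183,555),(668,210),(555,65)]
W=np.array([P(t,*cr(*c),.012)[:2] for c in C])
print(W,[np.linalg.norm(W[i]-W[(i+1)%4]) for i in range(4)])
L=np.array([[-.105,.04],[-.105,-.04],[.145,-.04],[.145,.04]])
Lc=L-L.mean(0);Wc=W-W.mean(0)
th=np.arctan2((Lc[:,0]*Wc[:,1]-Lc[:,1]*Wc[:,0]).sum(),(Lc*Wc).sum())
R=np.array([[np.cos(th),-np.sin(th)],[np.sin(th),np.cos(th)]])
o=W.mean(0)-R@L.mean(0);print('yaw',th,'o',o);print((L@R.T+o-W)*1e3)
w=lambda x,y,z:[*(R@[x,y]+o),z]
for n,c,z,q in [('padC',(437,212),.08,(.055,0)),('gripTopC',(137,428),.087,(-.09,0))]:
  p=P(t,*cr(*c),z);print(n,p,R.T@(p[:2]-o),w(*q,z))
# side check: project model points
for q in [(-.096,.012,.087),(-.096,-.012,.087),(-.056,.028,.062),(-.105,.04,.012),(-.105,-.04,.012),(-.056,-.028,.062)]:
  u=proj(s,w(*q));print(q,((u-[260,215])*6).round())
  
"
```

```text
[[0.54263564 0.38834133]
 [0.47962118 0.34388792]
 [0.62440068 0.14591822]
 [0.6868295  0.19341463]] [np.float64(0.07711632516059196), np.float64(0.24526129630082544), np.float64(0.0784427613738613), np.float64(0.24246296692752575)]
yaw -0.9367933562151405 o [0.57152426 0.28400378]
[[-1.0841969   3.95201381]
 [-2.52275775  1.01546369]
 [ 0.79138123 -2.43051696]
 [ 2.81557343 -2.53696055]]
padC [0.60751805 0.236927   0.08      ] [0.05924981 0.00111177] [np.float64(0.6041048565061272), np.float64(0.23969232890806524), 0.08]
gripTopC [0.51964323 0.3519458  0.087     ] [-0.08547135 -0.00155148] [np.float64(0.5182105482796798), np.float64(0.3565134220988929), 0.087]
(-0.096, 0.012, 0.087) [416. 319.]
(-0.096, -0.012, 0.087) [491. 295.]
(-0.056, 0.028, 0.062) [310. 321.]
(-0.105, 0.04, 0.012) [345. 563.]
(-0.105, -0.04, 0.012) [583. 476.]
(-0.056, -0.028, 0.062) [475. 268.]
```

```bash
cat >> h.py <<'E'
TH=-.9368;O=np.array([.5715,.2840]);RT=np.array([[np.cos(TH),-np.sin(TH)],[np.sin(TH),np.cos(TH)]])
E
python3 -c "
from h import *
for f in ['t0','s0']:
  t=load(f);Z=t['z_map'];v,u=np.mgrid[:400,:640]
  r=np.stack([u,v,np.ones_like(u)],-1)@np.linalg.inv(t['mtx']).T*Z[...,None]
  X=(r-t['t'])@t['R'];X=X[Z>0]
  l=(X[:,:2]-O)@RT
  for z0 in (.1,.16,.25):
   m=(X[:,2]>z0)&(X[:,2]<.7)
   for q in [(-.09,0),(-.12,0),(.055,0)]:
    d=np.hypot(*(l[m]-q).T);i=d.argmin();print(f,z0,q,d[i].round(3),l[m][i].round(3),X[m][i].round(3))
o=robot.get_obs();y=o['ee_rot'][2]
tx=np.array([np.cos(y),np.sin(y)]);ty=np.array([np.sin(y),-np.cos(y)])
g=O+RT@[-.088,0];d=g-o['tool_pos'][:2];print(g,d@tx,d@ty,np.degrees(TH+np.pi*1.5-y))
"
```

```text
t0 0.1 (-0.09, 0) 0.202 [-0.018 -0.189] [0.409 0.187 0.302]
t0 0.1 (-0.12, 0) 0.211 [-0.068 -0.204] [0.367 0.218 0.298]
t0 0.1 (0.055, 0) 0.109 [0.163 0.017] [0.682 0.163 0.197]
t0 0.16 (-0.09, 0) 0.202 [-0.018 -0.189] [0.409 0.187 0.302]
t0 0.16 (-0.12, 0) 0.211 [-0.068 -0.204] [0.367 0.218 0.298]
t0 0.16 (0.055, 0) 0.109 [0.163 0.017] [0.682 0.163 0.197]
t0 0.25 (-0.09, 0) 0.202 [-0.018 -0.189] [0.409 0.187 0.302]
t0 0.25 (-0.12, 0) 0.211 [-0.068 -0.204] [0.367 0.218 0.298]
t0 0.25 (0.055, 0) 0.116 [0.17  0.015] [0.684 0.156 0.471]
s0 0.1 (-0.09, 0) 0.188 [-0.041 -0.182] [0.401 0.21  0.1  ]
s0 0.1 (-0.12, 0) 0.197 [-0.058 -0.187] [0.386 0.22  0.108]
s0 0.1 (0.055, 0) 0.105 [0.158 0.02 ] [0.681 0.169 0.215]
s0 0.16 (-0.09, 0) 0.193 [-0.036 -0.185] [0.401 0.203 0.166]
s0 0.16 (-0.12, 0) 0.202 [-0.052 -0.19 ] [0.388 0.213 0.16 ]
s0 0.16 (0.055, 0) 0.105 [0.158 0.02 ] [0.681 0.169 0.215]
s0 0.25 (-0.09, 0) 0.201 [-0.025 -0.19 ] [0.404 0.191 0.291]
s0 0.25 (-0.12, 0) 0.21 [-0.058 -0.201] [0.376 0.212 0.292]
s0 0.25 (0.055, 0) 0.112 [0.166 0.014] [0.681 0.158 0.255]
[0.51937151 0.35489866] -0.37900672232611227 -0.0474139250750847 54.93570169313674
```

Call:
carry_out([
  [[-0.05,-0.006,0],-0.8,-1],
  [[-0.105,-0.013,0],-1.6,-0.5],
  [[-0.16,-0.02,0],-2.4,0],
  [[-0.215,-0.027,0],-3.2,0.36],
  [[-0.27,-0.034,0],-4.0,0.36],
  [[-0.325,-0.041,0],-4.8,0.36],
  [[-0.379,-0.047,0],-5.5,0.36],
  [[-0.379,-0.047,0.04],-5.5,0.36],
  [[-0.379,-0.047,0.07],-5.5,0.36],
  [[-0.379,-0.047,0.08],-5.5,0.36],
])

```text
time: 1.35
tool_pos: [0.5183, 0.3547, 0.122]
ee_rot: [3.141, -0.006, -2.507]
wrist_force: [-0.1, -0.4, 0.3]
width: 0.0298
finger_force: 0.0
```

```bash
cat >> h.py <<'E'
def st():
    o=robot.get_obs();y=o['ee_rot'][2];l=RT.T@(o['tool_pos'][:2]-O)
    f=RT.T@o['wrist_force'][:2]
    print('t',o['time'],'local',l.round(4),'z',o['tool_pos'][2].round(4),'rot',o['ee_rot'].round(4),'yawerr',round(np.degrees((TH+np.pi*1.5-y+np.pi/2)%np.pi-np.pi/2),2),'w',round(o['width'],4),'F',f.round(2),o['wrist_force'][2].round(2),'ff',o['finger_force'])
E
python3 -c "
from h import *
st();print(robot.get_obs()['joint_positions'])
s=snap('side','s1')
b=cv2.resize(s['image'][155:315,240:400,::-1],None,fx=3.75,fy=3.75,interpolation=2)
t=snap('top','t1')
a=cv2.resize(t['image'][150:235,230:345,::-1],None,fx=5,fy=5,interpolation=2)
cv2.imwrite('pics/b1.png',b);cv2.imwrite('pics/a1.png',a)"
```

```text
t 1.35 local [-0.0885 -0.001 ] z 0.122 rot [ 3.1408 -0.006  -2.5069] yawerr -0.04 w 0.0298 F [ 0.3  -0.34] 0.33 ff 0.0
[ 5.09866322e-01  2.93179559e-01  1.29597692e+00  5.81754523e-05
  1.55845633e+00 -1.69564977e+00]
```

View pics/b1.png

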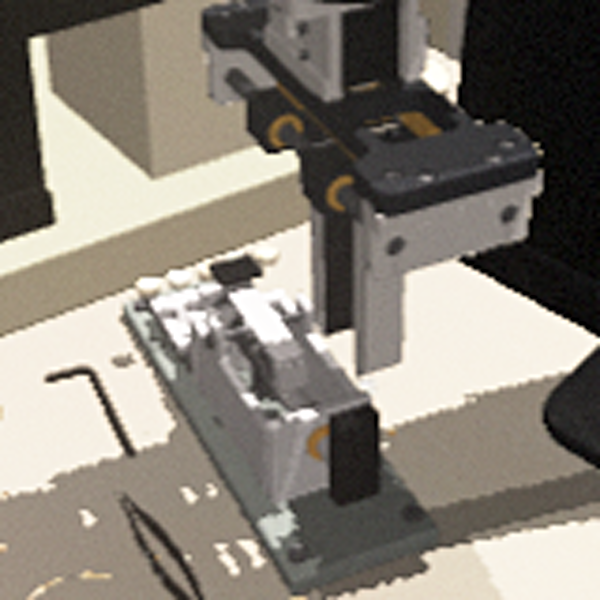

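The fingers hang over the tapper, with the near fingertip's lower edge from (357,372) to (402,365). The top edge of the plate's near face runs from (331,412) to (378,402). I'll compare these with the model.

```bash
python3 -c "
from h import *
s=load('s1')
f=lambda l,z:(proj(s,[*(O+RT@l),z])-[240,155])*3.75
print('tip',f([-.116,-.001],.122),'obs',(379,369))
print('plate',f([-.096,0],.087),'obs',(354.5,408), f([-.096,.012],.087),f([-.096,-.012],.087))
print('base L',f([-.105,.04],.012),'R',f([-.105,-.04],.012),'frontR',f([-.056,-.028],.062),f([-.056,.028],.062))
for d in ([.005,0],[0,.005]): print(f(np.array([-.096,0])+d,.087)-f([-.096,0],.087))
"
```

```text
tip [381.87647132 380.69961654] obs (379, 369)
plate [358.72217168 416.77259221] obs (354.5, 408) [335.25956376 424.43122072] [381.88771575 409.21093083]
base L [290.94146141 576.74129604] R [439.4552741 522.7709632] frontR [372.18922895 392.26014707] [268.72608515 425.46155234]
[-4.93415471 -6.33346426]
[-9.73965842  3.17920437]
```

View pics/a1.png

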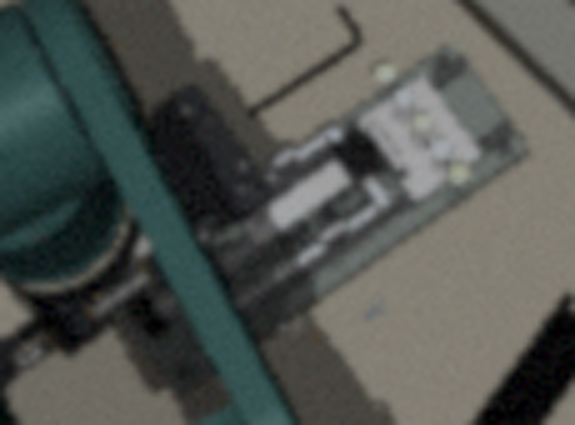

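The top view is mostly hidden by the arm. The tip and plate offsets agree to about 2 mm, so I can descend.

Call:
carry_out([
  [[-0.001,0.0015,0.01],0,0.36],
  [[-0.001,0.0015,0.02],0,0.36],
  [[-0.001,0.0015,0.03],0,0.36],
  [[-0.001,0.0015,0.04],0,0.36],
  [[-0.001,0.0015,0.045],0,0.36],
])

```text
time: 2.08
tool_pos: [0.5192, 0.3573, 0.0793]
ee_rot: [3.141, -0.001, -2.506]
wrist_force: [0.4, 0.1, -0.3]
width: 0.0298
finger_force: 0.0
```

```bash
python3 -c "
from h import *
st()
s=snap('side','s2')
b=cv2.resize(s['image'][195:315,260:380,::-1],None,fx=5,fy=5,interpolation=2)
cv2.imwrite('pics/b2.png',b)"
```

```text
t 2.075 local [-0.0901  0.0013] z 0.0793 rot [ 3.1414e+00 -1.4000e-03 -2.5064e+00] yawerr -0.07 w 0.0298 F [0.18 0.35] -0.31 ff 0.0
```

View pics/b2.png

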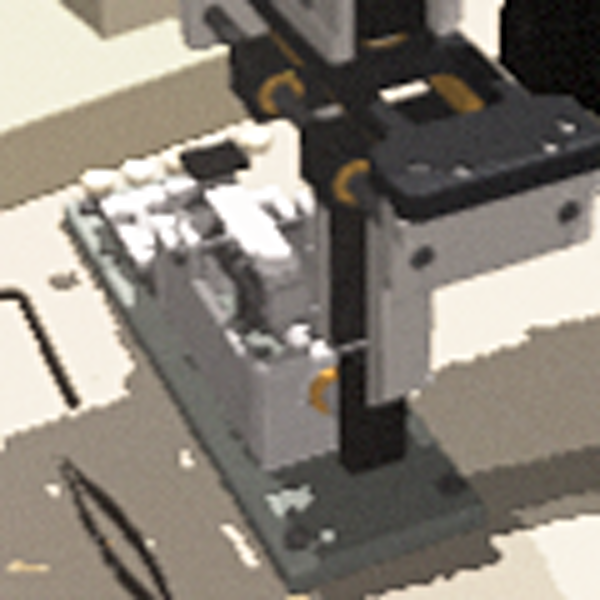

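The fingers straddle the plate, with the near fingertip at (400,395) in front of it and no contact force. Next I go down and close.

Call:
carry_out([
  [[0,0,0.008],0,0.36],
  [[0,0,0.016],0,0.36],
  [[0,0,0.022],0,0.36],
  [[0,0,0.022],0,0.36],
  [[0,0,0.022],0,0.6],
  [[0,0,0.022],0,0.8],
  [[0,0,0.022],0,1],
  [[0,0,0.022],0,1],
])

```text
time: 3.12
tool_pos: [0.5199, 0.3577, 0.059]
ee_rot: [3.142, 0.001, -2.507]
wrist_force: [0.6, -1.0, 0.4]
width: 0.0115
finger_force: 30.0
```

```bash
python3 -c "
from h import *
st()"
```

```text
t 3.125 local [-0.09    0.0021] z 0.059 rot [ 3.1415e+00  9.0000e-04 -2.5069e+00] yawerr -0.04 w 0.0115 F [ 1.12 -0.08] 0.42 ff 29.995946288108826
```

Call:
carry_out([
  [[0,0.004,0],0,1],
  [[0,0.008,0],0,1],
  [[0,0.012,0],0,1],
  [[0,0.016,0],0,1],
  [[0,0.02,0],0,1],
  [[0,0.023,0],0,1],
  [[0,0.025,0],0,1],
  [[0,0.025,0],0,1],
  [[0,0.025,0],0,1],
])

```text
time: 4.25
tool_pos: [0.5065, 0.3763, 0.0589]
ee_rot: [-3.138, 0.001, -2.507]
wrist_force: [4.3, -4.7, 1.4]
width: 0.0119
finger_force: 30.0
```

```bash
python3 -c "
from h import *
st()"
```

```text
t 4.25 local [-0.1129  0.0023] z 0.0589 rot [-3.1379e+00  1.3000e-03 -2.5074e+00] yawerr -0.01 w 0.0119 F [6.35 0.63] 1.41 ff 30.002408623695374
```

Call:
carry_out([
  [[0,0.001,0],0,1],
  [[0,0.002,0],0,1],
  [[0,0.0025,0],0,1],
  [[0,0.0025,0],0,1],
])

```text
time: 4.75
tool_pos: [0.5053, 0.3778, 0.0589]
ee_rot: [-3.137, 0.001, -2.508]
wrist_force: [5.3, -6.4, 1.7]
width: 0.0118
finger_force: 30.0
```

Call:
carry_out([
  [[0,0.001,0],0,1],
  [[0,0.0015,0],0,1],
  [[0,0.0015,0],0,1],
])

```text
time: 5.12
tool_pos: [0.5045, 0.379, 0.0589]
ee_rot: [-3.137, 0.001, -2.508]
wrist_force: [5.7, -4.8, 1.9]
width: 0.0118
finger_force: 30.0
```

Call:
carry_out([
  [[0,0.001,0],0,1],
  [[0,0.0015,0],0,1],
  [[0,0.0015,0],0,1],
])

```text
time: 5.5
tool_pos: [0.5037, 0.3802, 0.0589]
ee_rot: [-3.137, 0.001, -2.508]
wrist_force: [5.4, -6.4, 1.1]
width: 0.012
finger_force: 30.0
```

Call:
carry_out([
  [[0,0.001,0],0,1],
  [[0,0.0015,0],0,1],
  [[0,0.0015,0],0,1],
])

```text
time: 5.88
tool_pos: [0.5029, 0.3813, 0.0589]
ee_rot: [-3.136, 0.001, -2.508]
wrist_force: [6.3, -6.5, 1.5]
width: 0.0116
finger_force: 30.0
```

Call:
carry_out([
  [[0,0.001,0],0,1],
  [[0,0.0015,0],0,1],
  [[0,0.0015,0],0,1],
])

```text
time: 6.25
tool_pos: [0.5021, 0.3824, 0.0589]
ee_rot: [-3.136, 0.001, -2.508]
wrist_force: [5.8, -7.4, 0.7]
width: 0.0115
finger_force: 30.0
```

Call:
carry_out([
  [[0,0.001,0],0,1],
  [[0,0.0015,0],0,1],
  [[0,0.0015,0],0,1],
])

```text
time: 6.62
tool_pos: [0.5013, 0.3835, 0.0588]
ee_rot: [-3.136, 0.001, -2.508]
wrist_force: [5.8, -6.6, 1.0]
width: 0.0119
finger_force: 30.0
```

Call:
carry_out([
  [[0,0.001,0],0,1],
  [[0,0.0015,0],0,1],
  [[0,0.0015,0],0,1],
])

```text
time: 7.0
tool_pos: [0.5004, 0.3848, 0.0589]
ee_rot: [-3.136, 0.001, -2.508]
wrist_force: [6.8, -6.2, 1.8]
width: 0.0117
finger_force: 30.0
```

Call:
carry_out([
  [[0,0.001,0],0,1],
  [[0,0.0015,0],0,1],
  [[0,0.0015,0],0,1],
])

```text
time: 7.38
tool_pos: [0.4996, 0.3858, 0.0589]
ee_rot: [-3.136, 0.001, -2.508]
wrist_force: [6.0, -6.8, 1.4]
width: 0.0119
finger_force: 30.0
```

Call:
carry_out([
  [[0,0.001,0],0,1],
  [[0,0.0015,0],0,1],
  [[0,0.0015,0],0,1],
])

```text
time: 7.75
tool_pos: [0.4991, 0.3865, 0.0589]
ee_rot: [-3.135, 0.001, -2.508]
wrist_force: [7.3, -7.9, 0.8]
width: 0.0121
finger_force: 30.0
```

Call:
carry_out([
  [[0,0.001,0],0,1],
  [[0,0.0015,0],0,1],
  [[0,0.0015,0],0,1],
])

```text
time: 8.12
tool_pos: [0.4987, 0.3871, 0.0589]
ee_rot: [-3.133, 0.001, -2.508]
wrist_force: [8.5, -8.7, 1.0]
width: 0.0121
finger_force: 30.0
```

```bash
python3 -c "
from h import *
st()"
```

```text
t 8.125 local [-0.1261  0.0024] z 0.0589 rot [-3.1334e+00  1.5000e-03 -2.5085e+00] yawerr 0.05 w 0.0121 F [12.07  1.71] 0.99 ff 30.030801594257355
```

Call:
carry_out([
  [[0,-0.001,0],0,1],
  [[0,-0.002,0],0,1],
  [[0,-0.003,0],0,1],
  [[0,-0.004,0],0,1],
  [[0,-0.005,0],0,1],
  [[0,-0.006,0],0,1],
  [[0,-0.0065,0],0,1],
  [[0,-0.0065,0],0,1],
])

```text
time: 9.12
tool_pos: [0.5014, 0.3834, 0.0589]
ee_rot: [-3.137, 0.001, -2.508]
wrist_force: [5.7, -6.9, 0.6]
width: 0.0118
finger_force: 30.0
```

```bash
python3 -c "
from h import *
st()"
```

```text
t 9.125 local [-0.1216  0.0023] z 0.0589 rot [-3.1367e+00  1.4000e-03 -2.5078e+00] yawerr 0.01 w 0.0118 F [8.96 0.48] 0.58 ff 30.007332265377045
```

Call:
carry_out([
  [[0,-0.001,0],0,1],
  [[0,-0.002,0],0,1],
  [[0,-0.002,0],0,1],
])

```text
time: 9.5
tool_pos: [0.5018, 0.3827, 0.0589]
ee_rot: [-3.139, 0.002, -2.507]
wrist_force: [3.3, -3.5, 0.7]
width: 0.0121
finger_force: 30.0
```

```bash
python3 -c "
from h import *
st()"
```

```text
t 9.5 local [-0.1208  0.0024] z 0.0589 rot [-3.1387e+00  1.5000e-03 -2.5073e+00] yawerr -0.02 w 0.0121 F [4.78 0.57] 0.72 ff 29.997880160808563
```

The force fell from 9 N to 4.8 N while the hammer hardly moved, so the sear is taking the load. I'll ease off the rest.

Call:
carry_out([
  [[0,-0.001,0],0,1],
  [[0,-0.002,0],0,1],
  [[0,-0.002,0],0,1],
])

```text
time: 9.88
tool_pos: [0.5019, 0.3826, 0.0589]
ee_rot: [3.141, 0.001, -2.506]
wrist_force: [2.3, -0.9, 2.6]
width: 0.0119
finger_force: 30.0
```

```bash
python3 -c "
from h import *
st()"
```

```text
t 9.875 local [-0.1207  0.0023] z 0.0589 rot [ 3.1415e+00  1.5000e-03 -2.5063e+00] yawerr -0.07 w 0.0119 F [2.07 1.31] 2.59 ff 29.998281598091125
```

Held at about 31 mm. Release and rise.

Call:
carry_out([
  [[0,0,0],0,0.7],
  [[0,0,0],0,0.4],
  [[0,0,0],0,0.2],
  [[0,0,0],0,0.2],
  [[0,0,-0.01],0,0.2],
  [[0,0,-0.04],0,0.2],
  [[0,0,-0.08],0,0.2],
  [[0,0,-0.11],0,0.2],
  [[0,0,-0.11],0,0.6],
  [[0,0,-0.11],0,1],
])

```text
time: 11.12
tool_pos: [0.5011, 0.3818, 0.1674]
ee_rot: [3.141, -0.002, -2.506]
wrist_force: [0.3, 0.8, -0.2]
width: 0.021
finger_force: 0.0
```

```bash
python3 -c "
from h import *
st()
s=snap('side','s3')
b=cv2.resize(s['image'][155:315,240:400,::-1],None,fx=3.75,fy=3.75,interpolation=2)
cv2.imwrite('pics/b3.png',b)
o=robot.get_obs();y=o['ee_rot'][2]
tx=np.array([np.cos(y),np.sin(y)]);ty=np.array([np.sin(y),-np.cos(y)])
d=O+RT@[.057,.0015]-o['tool_pos'][:2];print(d@tx,d@ty)"
```

```text
t 11.125 local [-0.1205  0.0012] z 0.1674 rot [ 3.1414e+00 -1.5000e-03 -2.5065e+00] yawerr -0.07 w 0.021 F [-0.48  0.75] -0.18 ff 0.0
-0.000506351091073572 -0.17754958545099733
```

View pics/b3.png

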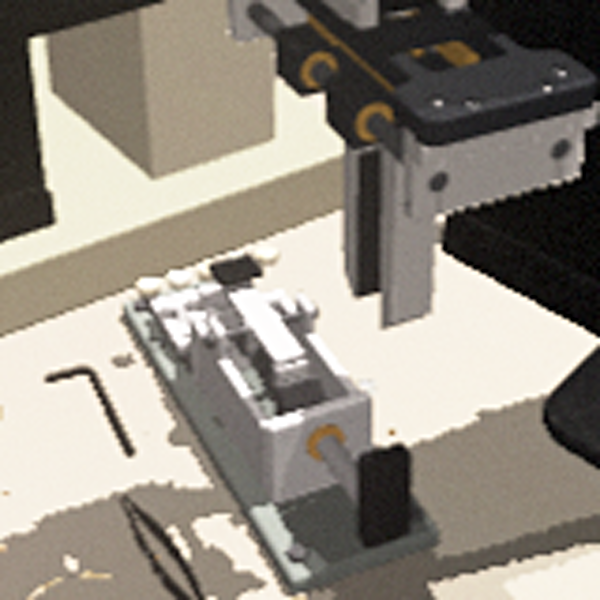

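Cocked: the plate now stands at (385,495), clear of the housing, and the gripper is clear of it. Next I move over the pad, turning 90°.

Call:
carry_out([
  [[0,-0.01,0],0.9,1],
  [[0,-0.03,0],1.8,1],
  [[0,-0.05,0],2.7,1],
  [[0,-0.07,0],3.6,1],
  [[0,-0.09,0],4.5,1],
  [[0,-0.11,0],5.4,1],
  [[0,-0.13,0],6.3,1],
  [[0,-0.15,0],7.2,1],
  [[0,-0.17,0],8.1,1],
  [[0,-0.1755,0],9.0,1],
])

```text
time: 12.42
tool_pos: [0.6053, 0.2393, 0.1656]
ee_rot: [-3.137, -0.001, 2.199]
wrist_force: [0.0, 0.5, -0.1]
width: 0.0008
finger_force: 0.0
```

```bash
python3 -c "
from h import *
st();print(robot.get_obs()['joint_positions'].round(2))
s=snap('side','s4');cv2.imwrite('pics/s4b.png',s['image'][:,:,::-1])
f=lambda l,z:proj(s,[*(O+RT@l),z]);print(f([.055,0],.08))
"
```

```text
t 12.425 local [0.056  0.0008] z 0.1656 rot [-3.1373e+00 -1.3000e-03  2.1992e+00] yawerr -89.68 w 0.0008 F [-0.37  0.3 ] -0.09 ff 0.0
[ 0.29  0.33  1.17 -0.    1.65 -0.34]
[301.56562125 225.08659737]
```

View pics/s4b.png

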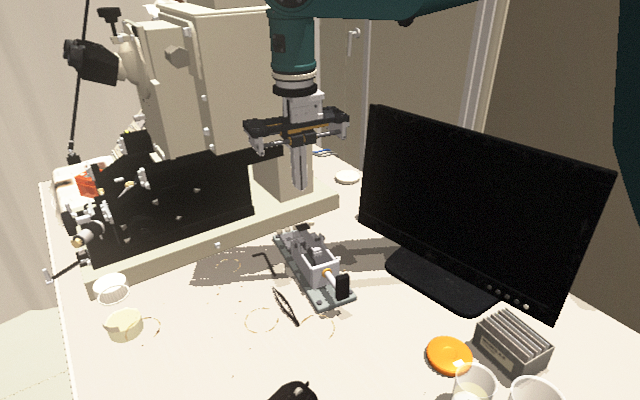

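The forearm is high above the monitor (its top-left corner is at (370,105)), and the closed fingers at (302,185) are over the tapper's far end. I go down to just above the pad.

Call:
carry_out([
  [[0,0,0.02],0,1],
  [[0,0,0.04],0,1],
  [[0,0,0.06],0,1],
  [[0,0,0.07],0,1],
  [[0,0,0.075],0,1],
  [[0,0,0.079],0,1],
  [[0,0,0.079],0,1],
])

```text
time: 13.35
tool_pos: [0.6059, 0.2409, 0.0899]
ee_rot: [3.141, 0.0, 2.206]
wrist_force: [-0.8, -0.4, 0.3]
width: 0.0007
finger_force: 0.0
```

```bash
python3 -c "
from h import *
st()
s=snap('side','s5')
b=cv2.resize(s['image'][185:285,250:350,::-1],None,fx=6,fy=6,interpolation=2)
cv2.imwrite('pics/b5.png',b)"
```

```text
t 13.35 local [0.0551 0.0022] z 0.0899 rot [3.1409e+00 2.0000e-04 2.2061e+00] yawerr 89.92 w 0.0007 F [-0.17 -0.87] 0.3 ff 0.0
```

View pics/b5.png

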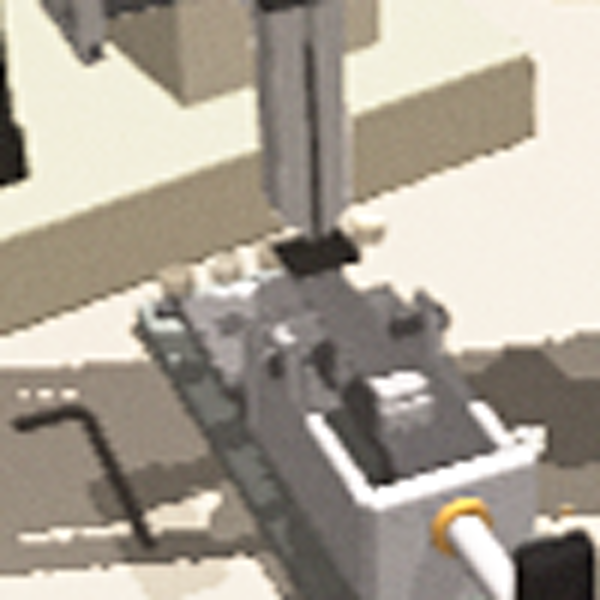

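The fingertips end at (312,232), right above the pad (centre (317,255)). Press.

Call:
carry_out([
  [[0,0,0.003],0,1],
  [[0,0,0.006],0,1],
  [[0,0,0.009],0,1],
  [[0,0,0.011],0,1],
  [[0,0,0.013],0,1],
  [[0,0,0.0145],0,1],
  [[0,0,0.0145],0,1],
])

```text
time: 14.28
tool_pos: [0.6063, 0.2404, 0.0786]
ee_rot: [3.14, 0.002, 2.206]
wrist_force: [-3.8, -1.7, 11.0]
width: 0.0004
finger_force: 5.3
```

Call:
carry_out([
  [[0,0,0.001],0,1],
  [[0,0,0.002],0,1],
  [[0,0,0.003],0,1],
  [[0,0,0.003],0,1],
])

```text
time: 14.78
tool_pos: [0.607, 0.2397, 0.0763]
ee_rot: [3.139, 0.004, 2.205]
wrist_force: [-3.5, -3.9, 12.2]
width: 0.0006
finger_force: 6.1
```

Call:
carry_out([
  [[0,0,0.001],0,1],
  [[0,0,0.002],0,1],
  [[0,0,0.0025],0,1],
  [[0,0,0.0025],0,1],
])

```text
time: 15.28
tool_pos: [0.6078, 0.2398, 0.0714]
ee_rot: [3.138, 0.004, 2.205]
wrist_force: [3.2, -3.6, 7.2]
width: 0.0004
finger_force: 3.8
```

```bash
python3 -c "
from h import *
st()"
```

```text
t 15.275 local [0.0571 0.0031] z 0.0714 rot [3.138  0.004  2.2051] yawerr 89.98 w 0.0004 F [4.79 0.44] 7.21 ff 3.7808939383830875
```

The force dropped as the tip went down 5 mm, so it probably fired. Lift off and look.

Call:
carry_out([
  [[0,0,-0.01],0,1],
  [[0,0,-0.03],0,1],
  [[0,0,-0.06],0,1],
  [[0,0,-0.09],0,1],
  [[0,0,-0.09],0,1],
  [[0,0,-0.09],0,1],
  [[0,0,-0.09],0,1],
])

```text
time: 16.15
tool_pos: [0.6045, 0.2407, 0.1571]
ee_rot: [-3.138, -0.002, 2.206]
wrist_force: [-0.5, 0.9, -0.0]
width: 0.0002
finger_force: 0.0
```

```bash
python3 -c "
from h import *
st()
s=snap('side','s6')
b=cv2.resize(s['image'][195:315,250:370,::-1],None,fx=5,fy=5,interpolation=2)
cv2.imwrite('pics/b6.png',b)"
```

```text
t 16.15 local [0.0545 0.0009] z 0.1571 rot [-3.1377e+00 -1.6000e-03  2.2061e+00] yawerr 89.93 w 0.0002 F [-1.04  0.16] -0.0 ff 0.0
```

View pics/b6.png

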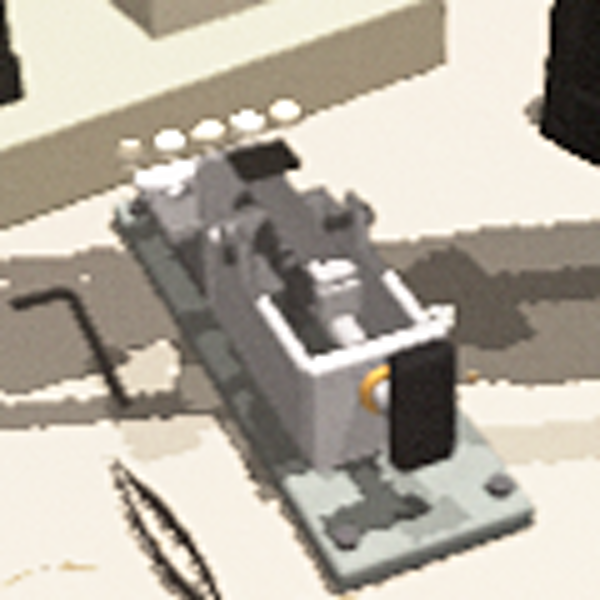

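The hammer is home: the plate at (420,405) is back near the guide. The right vial cap moved from full-frame (311,223) to (307,217), so the sled was driven back by nearly 2 cm. Handing in.

```bash
python3 -c "
from bench import robot
print(robot.close_job())"
```

```text
the job is handed in; nothing more can be done
None
```

I cocked the hammer on the sear alone, pressed the thumb pad to fire it, and handed the job in after about 16 s: the last picture shows the hammer home and the sled driven back by nearly 2 cm, though `close_job()` returned no verdict.

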